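# Restock the clinic's bins by kind

### The job

Restock the three blue bins on the treatment-room counter: put the loose tall round tablet bottle, the loose squat jar and the loose flat rectangular bottle each into the bin that already holds one of exactly its kind, standing upright on the bin's floor beside the one there. The ones already in the bins must stay standing in their bins, never knocked over; leave the squeeze bottle with the pointed nozzle standing where it is, as it has no bin.

Things in the scene. Friction and masses are not known exactly. Their poses are not given: they have to be found in the camera images.
- loose_tablet: The loose one, standing upright on the counter outside the bins: white plastic tall round tablet bottle: body 46 mm diameter from its base to 78 mm, sloping shoulder, narrower round screw cap 37 mm diameter on top, 112 mm tall in all, about 0.1 kg. Origin: centre of the underside; z up its axis.
- loose_jar: The loose one, standing upright on the counter outside the bins: white plastic squat round ointment jar: body 54 mm diameter to 46 mm, flat screw lid 56 mm diameter from there to the top at 66 mm, about 0.13 kg. Origin: centre of the underside; z up its axis.
- loose_flat: The loose one, standing upright on the counter outside the bins: white plastic flat rectangular bottle: body 64 mm (its x) by 36 mm (its y), 80 mm tall, with a small round cap 24 mm diameter up to 96 mm, about 0.14 kg. Origin: centre of the underside; z up.
- bin_tablet: Fixed shallow open blue bin, one of three alike, 156 mm (its x) by 90 mm (its y) outside; floor 4 mm, walls 3 mm thick, tops above the counter: sides 32, low front 24, back 45 mm. Origin: centre of its underside, on the counter; x points from the front (towards the robot) to the back. Known by its stock: the tall round tablet bottle in its back half, about 45 mm behind the bin's centre; the front half is empty.
- bin_jar: Fixed shallow open blue bin, one of three alike, 156 mm (its x) by 90 mm (its y) outside; floor 4 mm, walls 3 mm thick, tops above the counter: sides 32, low front 24, back 45 mm. Origin: centre of its underside, on the counter; x points from the front (towards the robot) to the back. Known by its stock: the squat round jar in its back half, about 42 mm behind the bin's centre; the front half is empty.
- bin_flat: Fixed shallow open blue bin, one of three alike, 156 mm (its x) by 90 mm (its y) outside; floor 4 mm, walls 3 mm thick, tops above the counter: sides 32, low front 24, back 45 mm. Origin: centre of its underside, on the counter; x points from the front (towards the robot) to the back. Known by its stock: the flat rectangular bottle in its back half, about 52 mm behind the bin's centre; the front half is empty.
- stock_tablet: The one already in stock, loose, standing upright in the back half of its bin: identical to loose_tablet (same sizes and origin).
- stock_jar: The one already in stock, loose, standing upright in the back half of its bin: identical to loose_jar (same sizes and origin).
- stock_flat: The one already in stock, loose, standing upright in the back half of its bin, its 64 mm side across the bin: identical to loose_flat (same sizes and origin).
- squeeze_bottle: White round squeeze bottle with a long pointed nozzle: body 50 mm diameter and 70 mm tall, nozzle tip at 125 mm. Stands loose on the counter among the others; no bin has its like. Origin: centre of the underside; z up.
Not all that is in view belongs to the job. Leave any orange or yellow look-alike of the stock_tablet alone.

How it is judged:
At the end, for the whole second after the job is handed in: Each loose container stands upright (0.12 rad), base within 12 mm of counter level, inside the walls of the bin holding its like, at rest; each stock container still so in its own bin; the squeeze bottle stands upright within 30 mm of its start (x of loose_tablet in the frame of bin_tablet between -0.075 and 0.075 m and y of loose_tablet in the frame of bin_tablet between -0.042 and 0.042 m and z of each of loose_tablet, stock_tablet in the frame of bin_tablet below 0.012 m and angle between each of loose_tablet, stock_tablet, loose_jar, stock_jar, loose_flat, stock_flat, squeeze_bottle's own z axis and vertical below 0.12 rad and linear speed of each of loose_tablet, stock_tablet, loose_jar, stock_jar, loose_flat, stock_flat below 0.02 m/s and x of stock_tablet in the frame of bin_tablet between -0.075 and 0.075 m and y of stock_tablet in the frame of bin_tablet between -0.042 and 0.042 m and x of loose_jar in the frame of bin_jar between -0.075 and 0.075 m and y of loose_jar in the frame of bin_jar between -0.042 and 0.042 m and z of each of loose_jar, stock_jar in the frame of bin_jar below 0.012 m and x of stock_jar in the frame of bin_jar between -0.075 and 0.075 m and y of stock_jar in the frame of bin_jar between -0.042 and 0.042 m and x of loose_flat in the frame of bin_flat between -0.075 and 0.075 m and y of loose_flat in the frame of bin_flat between -0.042 and 0.042 m and z of each of loose_flat, stock_flat in the frame of bin_flat below 0.012 m and x of stock_flat in the frame of bin_flat between -0.075 and 0.075 m and y of stock_flat in the frame of bin_flat between -0.042 and 0.042 m and distance of squeeze_bottle from where it was at the start of the episode below 0.03 m); the robot touches nothing.
It fails at once if a container in stock is knocked over (angle between any of stock_tablet, stock_jar, stock_flat's own z axis and vertical above 0.6 rad).
It fails at once if the squeeze bottle is carried off or pushed away from its place (distance of squeeze_bottle from where it was at the start of the episode above 0.05 m).
It also fails if it takes over 86 s, if anything falls off the work surface, if the arm or the gripper's body presses on something with over 40 N, if the wrist force passes 120 N, or if a joint passes its speed limit or range.

### The arm

A 6-joint arm with a two-finger parallel gripper is mounted at the origin on the work surface. World frame = base frame: x ahead of the robot, y to its left, z up, the work surface at z = 0. Lengths are in m, angles in rad, forces in N, time in s.
With the tool pointing down it reaches from about 0.375 to 0.975 m from the base axis. Payload 3.8 kg.
Tool frame: the origin (TCP) lies midway between the tips of the shut fingers; the grasp point (between the pads) lies 19 mm behind it; z points along the fingers, y is the line along which they close (so a half turn about z gives the same grasp; the last joint's range is limited). The gripper opens to 88 mm and grips with 3 to 60 N. Pads are 18 mm wide; open, the fingers measure 123 mm over their backs; the gripper's body (75 mm by 187 mm) begins 45 mm behind the grasp point.
Start: joints at [-1.345, 0.264, 1.604, -0, 1.274, -0.037], TCP at [0.175, -0.652, 0.204] pointing down, gripper open.
Joint ranges: [-2.63, 2.63], [-0.94, 2.18], [0.31, 2.57], [-1.31, 4.45], [0, 2.66], [-2.55, 2.55]. Speed limits (rad/s): [2.57, 2.57, 3.14, 3.14, 3.14, 3.14].

### API

Orientations are given as a rotation vector (axis times angle).
In Python, from cell import manip, inverse_kinematics, cams, order gives the robot as it stands. Calls block until the motion is done:
- manip.move_pose(position, orientation): joint-space move of the TCP to a pose.
- manip.move_linear(position, rate=0.15, rot=None): straight line of the TCP; rot=None keeps the orientation; rate is the mean speed in m/s.
- manip.set_joints(angles): joint-space move.
- manip.set_gripper(opening, force=None): finger opening in m; force is the grip in N (None keeps the last); returns when the fingers have stopped.
- manip.dwell(seconds).
- inverse_kinematics(position, orientation): joint angles nearest the present ones, or None.
- manip.state(): the state.
- cams.capture(name): name is "scene" or "top"; returns a dict with "image" (480x640x3 uint8, blue, green, red), "z_map" (480x640 float32, m along the optical axis (not along the pixel's ray), 0 where there is no reading), "intrinsics" (3x3 intrinsics, pixels), "position" and "orientation" of the camera in the world. Camera axes: x right, y down, z forward; pixel columns grow to the right and rows downward; lengths in m; the calibration is good to about 2 mm. A picture is of the moment at which its call begins.
A pose or a line that the arm cannot do raises manip.IKError and nothing moves.
- order.close_job(): hands the job in; it is judged then, once.
The state is a dict: "clock": time; "joint_pos": joint angles; "joint_velocities": joint speeds; "tau": joint torques, N m; "tool_pos": TCP position; "tcp_rot": TCP orientation; "contact_force": force on the tool from outside, world axes, zero at the start; "moment": the same for the moment, N m; "gripper_width": finger opening in m; "grasp_force": force on a finger pad.
Only numpy, scipy, OpenCV 4.12 (cv2) and the standard library are available. Lean on these libraries where they do the work, as an engineer would, in place of code of your own. Each camera call takes 0.05 s, during which the arm holds its last target. There are 200 camera calls.

## Working session

There is one attempt and no reset: what is moved stays moved. The work goes in short steps, each a Python script; the robot and the scene stay as the last script left them, time stands still between calls to the robot, and variables do not carry over. Pictures are saved under pics/ and viewed, at most 14 in all, crops included, and the job is handed in when it is done.

```bash
ls; mkdir -p pics
python3 - <<'E'
from cell import manip,cams
import cv2,numpy as np
for n in("scene","top"):
    c=cams.capture(n); cv2.imwrite(f"pics/{n}0.png",c["image"]); np.savez(f"{n}0.npz",**c)
    print(n,c["position"],c["orientation"],c["intrinsics"])
print(manip.state())
E
```

```text
pics
scene [1.21817067 0.28531996 0.80019097] [-1.36092628 -2.19379274  0.89194754] [[560.49019064   0.         317.86819651]
 [  0.         560.49019064 227.01615372]
 [  0.           0.           1.        ]]
top [ 0.36938998 -0.02319981  0.85087031] [-2.07821111  2.11368832 -0.24347492] [[441.16949471   0.         325.92632004]
 [  0.         441.16949471 245.12192744]
 [  0.           0.           1.        ]]
{'clock': 0.1, 'joint_pos': array([-1.34492214e+00,  2.64686120e-01,  1.60520907e+00,  7.28362121e-06,
        1.27373086e+00, -3.69254910e-02]), 'joint_velocities': array([ 0.00015345, -0.00219861, -0.00456602, -0.00084292, -0.00035317,
       -0.00028801]), 'tau': array([-7.98898031e-05, -5.03619039e+01, -3.58070683e+01,  7.30761490e-02,
        2.33261590e-02, -6.21885920e-05]), 'tool_pos': array([ 0.17517995, -0.65113663,  0.20302232]), 'tcp_rot': array([-3.11250331e+00, -4.11349239e-01,  2.90232763e-04]), 'contact_force': array([1.00205087, 0.08295878, 0.45632826]), 'moment': array([ 0.01045309, -0.05138764,  0.03009831]), 'grasp_force': 0.0, 'gripper_width': 0.08836243263466549}
```

View pics/scene0.png

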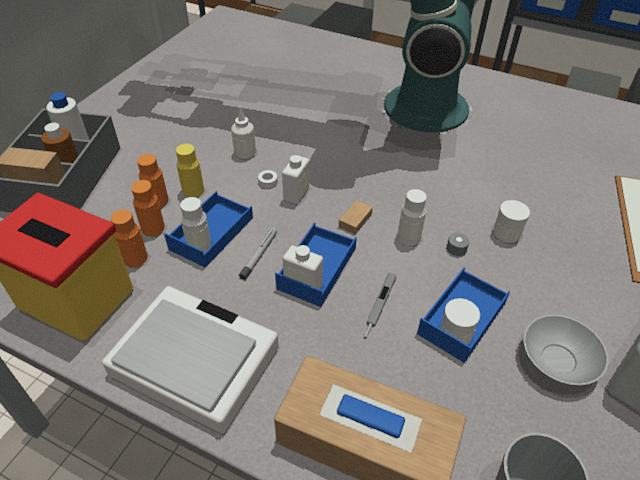

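View pics/top0.png

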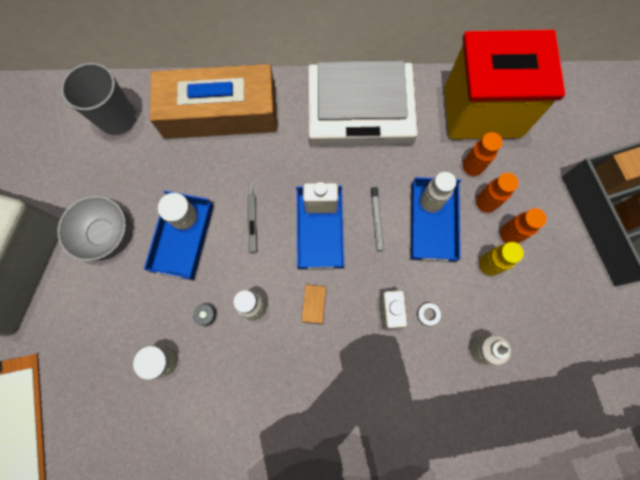

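The scene shows the bins from left to right in the top view: jar (180,235), flat (320,227) and tablet (436,220). The loose items are the tablet at (248,303), the jar at (152,362) and the flat at (395,309); the squeeze bottle is at (492,349). The orange bottles and the yellow one stand right of the tablet bin.

```bash
cat > vis.py <<'E'
import numpy as np,cv2
from scipy.spatial.transform import Rotation as R
def cloud(c):
    z=c["z_map"].astype(float);K=c["intrinsics"];v,u=np.mgrid[:480,:640]
    P=np.dstack([(u-K[0,2])/K[0,0]*z,(v-K[1,2])/K[1,1]*z,z])
    W=P@R.from_rotvec(c["orientation"]).as_matrix().T+c["position"]
    W[z<=0]=np.nan
    return W
def rect(p):
    (c,s,a)=cv2.minAreaRect((p*1000).astype(np.float32)); return np.round(c,1),np.round(s,1),round(a,1)
E
python3 - <<'E'
from vis import *
C={n:dict(np.load(n+"0.npz")) for n in("top","scene")}
W={n:cloud(c) for n,c in C.items()}
pix={"tablet":(246,303),"jar":(150,362),"flat":(395,309),"squeeze":(495,349),"stab":(444,182),"sjar":(174,206),"sflat":(320,190)}
t=W["top"]
print("table z",np.nanmedian(t[250:420,200:300,2]),np.nanmedian(W["scene"][200:240,540:600,2]))
for k,(u,v) in pix.items():
    c0=np.nanmedian(t[v-2:v+3,u-2:u+3].reshape(-1,3),0)
    for n in W:
        p=W[n].reshape(-1,3); d=np.hypot(*(p[:,:2]-c0[:2]).T)
        p=p[(d<.05)&(p[:,2]>.05)]
        top=p[p[:,2]>np.percentile(p[:,2],98)-.006]
        print(k,n,np.round(c0*1000),"top",rect(top[:,:2]),"zmax",round(p[:,2].max()*1000),"all",rect(p[:,:2]))
for b,(u,v) in {"jar":(180,235),"flat":(320,227),"tab":(436,220)}.items():
    for n in W:
        im=C[n]["image"].astype(int); m=(im[...,0]>im[...,2]+50)&(im[...,0]>im[...,1]+30)
        p=W[n][m]; c0=t[v,u]; p=p[np.hypot(*(p[:,:2]-c0[:2]).T)<.11]
        f=p[p[:,2]>.012]
        print(b,n,"all",rect(p[:,:2]),"walls",rect(f[:,:2]))
E
```

```text
table z -0.0012888635223025635 -0.001489428643137558
tablet top [449. 113. 110.] top (array([451.3, 116.9]), array([35.7, 35.5]), 52.9) zmax 114 all (array([450.4, 114.6]), array([40.8, 45.2]), 74.0)
tablet scene [449. 113. 110.] top (array([456.5, 115.7]), array([34.8, 36. ]), 77.8) zmax 114 all (array([459. , 115.6]), array([46.5, 40.5]), 79.7)
jar top [355. 284.  65.] top (array([354. , 287.1]), array([55.1, 54.5]), 64.9) zmax 69 all (array([354.1, 286.9]), array([55.1, 54.5]), 62.6)
jar scene [355. 284.  65.] top (array([356.2, 286.2]), array([54.3, 56.7]), 85.4) zmax 68 all (array([357.7, 285.9]), array([57.5, 55.7]), 22.8)
flat top [ 436. -138.   95.] top (array([ 437.6, -140. ]), array([21.4, 22.1]), 41.6) zmax 98 all (array([ 437.7, -140.2]), array([64. , 36.9]), 3.4)
flat scene [ 436. -138.   95.] top (array([ 442. , -141.8]), array([24.1, 22.2]), 27.5) zmax 99 all (array([ 443.3, -140.5]), array([63.9, 37.1]), 2.2)
squeeze top [ 367. -303.   90.] top (array([ 365.2, -310.7]), array([5.1, 6.3]), 89.2) zmax 124 all (array([ 365.2, -310.4]), array([48. , 47.9]), 86.8)
squeeze 
[... 1094 characters left out ...]
), 78.5) walls (array([591.8, 264.4]), array([ 91.7, 156.9]), 77.8)
jar scene all (array([582.7, 262. ]), array([ 99.3, 183.2]), 77.8) walls (array([594.2, 263.5]), array([ 90.9, 159.4]), 78.1)
flat top all (array([612.1, -11.1]), array([175.4,  92.3]), 0.2) walls (array([602.3,  -9.8]), array([155.7,  89.7]), 0.3)
flat scene all (array([595.4, -17.4]), array([104.8, 183.4]), 89.9) walls (array([605.7, -10.8]), array([161.8,  91.5]), 0.6)
tab top all (array([ 624.5, -242.6]), array([102.1, 177.3]), 85.7) walls (array([ 614.9, -236.4]), array([ 91.1, 156.9]), 85.9)
tab scene all (array([ 606.5, -251.9]), array([128.1, 180.1]), 84.7) walls (array([ 618.6, -236.9]), array([ 94.2, 159.3]), 86.2)
```

```bash
cat > act.py <<'E'
import numpy as np
from cell import manip,inverse_kinematics
from scipy.spatial.transform import Rotation as R
def rot(deg,pos):
    q0=manip.state()["joint_pos"];best=None
    for d in(deg,deg+180):
        r=(R.from_euler("z",d,degrees=True)*R.from_euler("x",180,degrees=True)).as_rotvec()
        q=inverse_kinematics(pos,r)
        if q is not None and (best is None or abs(q[5])<best[0]): best=(abs(q[5]),r)
    return best[1]
def show(t):
    s=manip.state();print(t,"clk %.1f"%s["clock"],"tcp",np.round(s["tool_pos"]*1e3,1),"w %.1f"%(s["gripper_width"]*1e3),"gf %.1f"%s["grasp_force"],"F",np.round(s["contact_force"],1))
def pick(x,y,yaw,h,hi=.25):
    manip.set_gripper(.088); p=[x,y,hi]; manip.move_pose(p,rot(yaw,p)); show("above")
    manip.move_linear([x,y,h-.019+.001],.15); show("down")
    manip.set_gripper(0,20); show("grip")
    manip.move_linear([x,y,hi],.15); show("up")
def place(b,byaw,lx,h,rel,hi=.25):
    a=np.radians(byaw); x,y=np.array(b)+lx*np.array([np.cos(a),np.sin(a)])
    p=[x,y,hi]; manip.move_pose(p,rot(byaw,p)); show("over bin")
    manip.move_linear([x,y,h-.019+.02],.15); manip.move_linear([x,y,h-.019+.006],.03); show("lowered")
    manip.set_gripper(rel); manip.dwell(.2); show("released")
    manip.move_linear([x,y,hi],.15); show("clear")
E
python3 - <<'E'
from vis import *
t=cloud(dict(np.load("top0.npz")));p=t.reshape(-1,3)
m=(p[:,0]>.48)&(p[:,0]<.62)&(p[:,1]>-.37)&(p[:,1]<-.29)&(p[:,2]>.07);print("yellow",rect(p[m][:,:2]),p[m][:,2].max())
from act import *
pick(.440,-.1405,2.8,.060)
place((.604,-.0105),.4,-.034,.060,.056)
E
```

```text
yellow (array([ 554. , -343.8]), array([41.2, 98.2]), 79.0) 0.11435162230413265
above clk 2.4 tcp [ 440.1 -141.1  250. ] w 88.0 gf 0.0 F [-0.3 -0.1 -1.8]
down clk 3.9 tcp [ 440.9 -140.8   42.9] w 87.8 gf 0.0 F [-0.8  0.1 -0.1]
grip clk 4.8 tcp [ 440.  -140.5   42. ] w 35.4 gf 20.0 F [0.4 0.  0.4]
up clk 6.3 tcp [ 439.3 -140.3  248.8] w 35.2 gf 20.0 F [-0.5  0.3 -0.7]
over bin clk 7.1 tcp [569.1 -11.2 249.2] w 35.7 gf 20.0 F [-0.4  0.2 -1.2]
lowered clk 9.1 tcp [569.9 -10.7  46.8] w 35.2 gf 20.0 F [-0.2  1.  -1.6]
released clk 9.8 tcp [570.  -10.7  47. ] w 56.1 gf 0.0 F [ 0.7 -0.2 -0.3]
clear clk 11.3 tcp [569.2 -10.7 248.6] w 55.7 gf 0.0 F [-0.4 -0.1  0.5]
```

Run:
```python
from act import *
pick(.454,.116,0,.073)
place((.6165,-.2366),-4,-.036,.073,.066)
pick(.3555,.2866,-12,.056)
place((.593,.264),-12,-.036,.056,.074)
manip.move_pose([.40,.0,.35],rot(0,[.4,0,.35])); manip.set_joints([-1.345,.264,1.604,0,1.274,-.037])
from cell import cams; import cv2
from vis import *
W=[]
for n in("scene","top"):
    c=cams.capture(n);cv2.imwrite(f"pics/{n}1.png",c["image"]);W.append(cloud(c).reshape(-1,3))
for k,xy,h in(("tablet",(.581,-.234),.1),("jar",(.558,.271),.055),("flat",(.570,-.0107),.085),("stab",(.66,-.236),.1),("sjar",(.636,.263),.055),("sflat",(.656,-.013),.085),("squeeze",(.367,-.311),.06)):
    for p in W:
        q=p[(np.hypot(*(p[:,:2]-xy).T)<.045)&(p[:,2]>h)]
        print(k,rect(q[:,:2]),round(q[:,2].max()*1e3,1) if len(q) else None)
```

```text
above clk 14.3 tcp [454.1 115.9 250. ] w 88.0 gf 0.0 F [0.8 0.3 1.2]
down clk 15.8 tcp [454.9 116.2  55.9] w 88.1 gf 0.0 F [-0.   0.3  0.1]
grip clk 16.6 tcp [454. 116.  55.] w 36.3 gf 20.0 F [-0.2 -0.2  0.1]
up clk 18.1 tcp [453.2 115.9 248.8] w 36.1 gf 20.0 F [ 0.6 -0.3 -1.2]
over bin clk 20.3 tcp [ 580.6 -233.7  249.9] w 36.3 gf 20.0 F [-0.5  0.4 -1.4]
lowered clk 22.2 tcp [ 580.4 -234.    59.7] w 36.3 gf 20.0 F [ 0.6 -0.1 -0.5]
released clk 23.0 tcp [ 580.6 -234.1   60. ] w 65.8 gf 0.0 F [-0.4  0.6  0.1]
clear clk 24.4 tcp [ 579.9 -233.8  248.5] w 66.0 gf 0.0 F [-0.4  0.2 -0. ]
above clk 27.0 tcp [356.  286.4 250.1] w 87.8 gf 0.0 F [-0.3  0.6  0. ]
down clk 28.6 tcp [356.2 287.1  38.9] w 88.1 gf 0.0 F [ 0.  -0.6  1.1]
grip clk 29.9 tcp [355.5 286.6  38. ] w 0.2 gf 0.0 F [-0.6 -0.5 -0.4]
up clk 31.4 tcp [354.9 286.2 248.9] w 0.7 gf 0.0 F [-0.2 -0.5 -0.5]
over bin clk 32.2 tcp [556.7 271.5 249.3] w 0.5 gf 0.0 F [0.5 0.  0. ]
lowered clk 34.3 tcp [557.6 271.4  42.7] w 0.4 gf 0.0 F [-0.1 -0.3 -0.5]
released clk 35.6 tcp [557.8 271.5  43. ] w 74.4 gf 0.0 F [-0.5 -0.2  1.1]
clear clk 3
[... 223 characters left out ...]
., 0.]), 0.0) None
jar (array([0., 0.]), array([0., 0.]), 0.0) None
flat (array([574.3, -10.2]), array([30.3, 22.8]), 19.6) 101.5
flat (array([566.9, -10.7]), array([22. , 39.4]), 83.1) 101.5
stab (array([ 661.9, -235.4]), array([37.8, 35.8]), 23.3) 118.1
stab (array([ 657.4, -235.1]), array([35.5, 35.9]), 29.7) 117.6
sjar (array([637.8, 263.3]), array([54.1, 57.8]), 76.7) 72.6
sjar (array([634.2, 263.2]), array([54.7, 55.1]), 16.3) 72.7
sflat (array([659. , -10.6]), array([25.8, 45.4]), 1.5) 102.2
sflat (array([653.8, -15.5]), array([35.6, 22.4]), 81.3) 101.0
squeeze (array([ 372.9, -308.7]), array([42. , 49.8]), 45.3) 124.1
squeeze (array([ 365.4, -311. ]), array([48. , 47.1]), 88.8) 123.6
```

View pics/scene1.png

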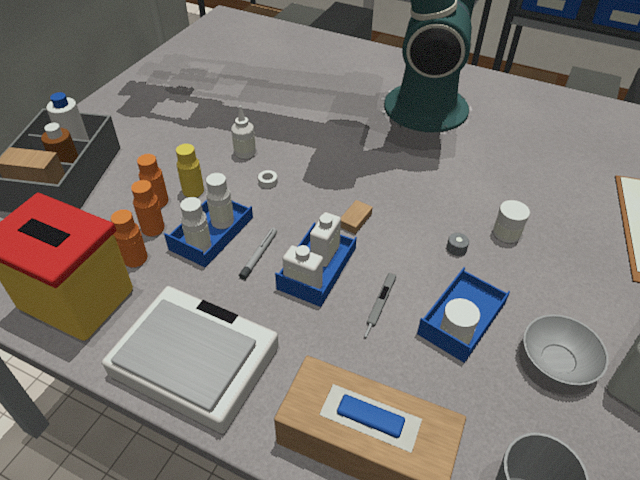

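View pics/top1.png

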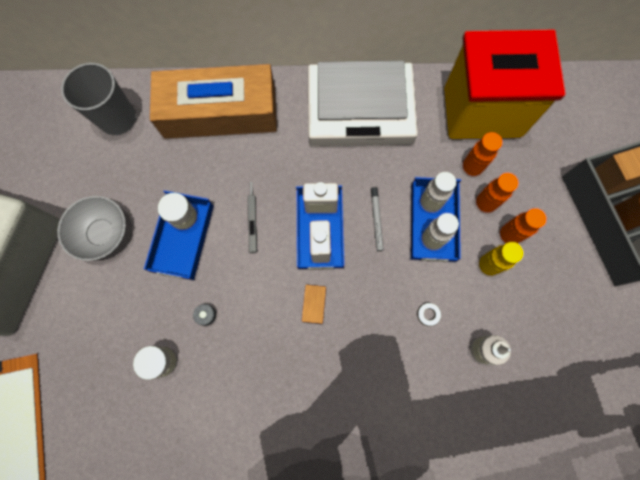

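The tablet and flat bottles stand beside their stock in the right bins. The jar is still at (152,362) in the top view because the fingers closed on nothing. The tablet was also gripped at cap width (36 mm), so the tips may sit higher than reported, and I'll check that with the camera.

Run:
```python
from act import *
from vis import *
from cell import cams
p=[.3555,.2866,.15];manip.set_gripper(.088);manip.move_pose(p,rot(-12,p));show("st")
for n in("scene","top"):
    c=cams.capture(n);cv2.imwrite(f"pics/{n}2.png",c["image"][100:,:] if n=="top" else c["image"][100:320,380:]);w=cloud(c).reshape(-1,3)
    q=w[(abs(w[:,0]-.3555)<.1)&(abs(w[:,1]-.2866)<.12)&(w[:,2]>.08)&(w[:,2]<.4)]
    print(n,len(q)); 
    for z in np.arange(.08,.26,.01):
        s=q[(q[:,2]>=z)&(q[:,2]<z+.01)]
        if len(s)>5: print(round(z,2),len(s),np.round(s.min(0)[:2]*1e3),np.round(s.max(0)[:2]*1e3))
```

```text
st clk 45.6 tcp [356.  286.3 150.1] w 88.1 gf 0.0 F [ 0.1  0.4 -0.5]
scene 7091
0.18 59 [342. 228.] [379. 342.]
0.19 95 [341. 227.] [383. 345.]
0.2 109 [337. 226.] [381. 345.]
0.21 112 [340. 225.] [383. 346.]
0.22 140 [338. 225.] [383. 346.]
0.23 68 [339. 224.] [384. 345.]
0.24 26 [330. 197.] [408. 367.]
0.25 261 [334. 196.] [411. 368.]
top 6713
0.24 27 [307. 197.] [372. 211.]
0.25 101 [305. 196.] [406. 359.]
```

View pics/scene2.png

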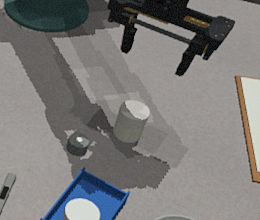

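The depth data puts the real fingertips about 31 mm above the reported TCP (0.181 m against 0.150 m), while x and y agree. I'll correct for that and redo the jar.

Run:
```python
from act import *
pick(.3555,.2866,-12,.056-.031,.2)
if manip.state()["gripper_width"]<.045: raise SystemExit("missed")
place((.593,.264),-12,-.036,.056-.031,.072,.2)
manip.move_pose([.40,.0,.35],rot(0,[.4,0,.35])); manip.set_joints([-1.345,.264,1.604,0,1.274,-.037]);show("end")
from cell import cams
from vis import *
for n in("scene","top"):
    c=cams.capture(n);cv2.imwrite(f"pics/{n}3.png",c["image"]);p=cloud(c).reshape(-1,3)
    for k,xy,h in(("jar",(.558,.271),.055),("sjar",(.636,.263),.055)):
        q=p[(np.hypot(*(p[:,:2]-xy).T)<.037)&(p[:,2]>h)]
        print(k,rect(q[:,:2]),round(q[:,2].max()*1e3,1) if len(q) else None)
```

```text
above clk 46.3 tcp [356.9 287.6 202.1] w 87.9 gf 0.0 F [ 0.1 -0.2 -1. ]
down clk 47.7 tcp [356.2 287.1   7.7] w 88.1 gf 0.0 F [-0.5  0.   0.9]
grip clk 48.3 tcp [355.6 286.7   7.2] w 55.1 gf 20.0 F [-0.9 -0.5  1.8]
up clk 49.7 tcp [354.8 286.1 198.8] w 55.5 gf 20.0 F [-0.2 -0.  -1.6]
over bin clk 50.6 tcp [556.4 271.4 199.1] w 55.5 gf 20.0 F [ 0.1  0.4 -0.9]
lowered clk 52.5 tcp [557.7 271.4  11.8] w 55.2 gf 20.0 F [-0.7  0.7 -1.6]
released clk 53.1 tcp [557.8 271.5  12. ] w 72.1 gf 0.0 F [-0.4  0.1  1.2]
clear clk 54.5 tcp [557.  271.1 198.6] w 71.9 gf 0.0 F [-0.7  0.8  0.5]
end clk 59.1 tcp [ 176.4 -651.5  204.7] w 71.9 gf 0.0 F [-0.6  0.1  0.3]
jar (array([559.1, 271.2]), array([57.6, 54.9]), 13.5) 73.3
sjar (array([638.4, 263.3]), array([54.2, 56.6]), 75.7) 72.3
jar (array([555.4, 271.4]), array([54.5, 54.6]), 38.3) 72.2
sjar (array([634.3, 263. ]), array([54.4, 54.8]), 26.4) 72.1
```

View pics/scene3.png

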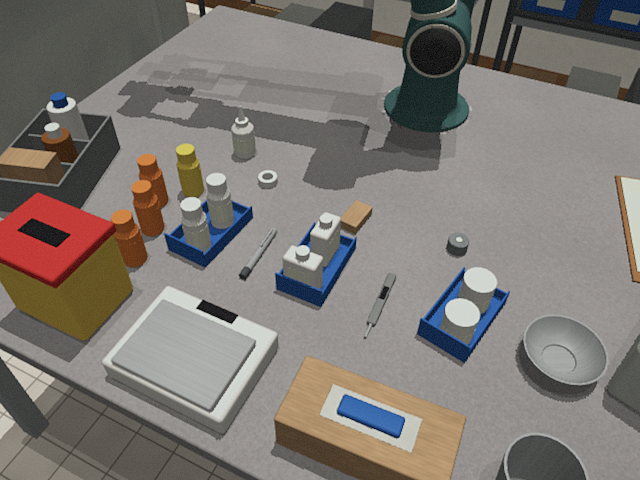

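All three bins now hold an upright matching pair: tablet around (205,215), flat around (315,250) and jar around (470,303). The squeeze bottle is still in its place at (243,138).

```bash
python3 -c "
from cell import order
print(order.close_job())"
```

```text
the job is handed in; nothing more can be done
None
```

The job is handed in, with no verdict returned: the tablet bottle, jar and flat bottle each stand upright beside their like in the right bin, the stock is still standing and the squeeze bottle was not moved, at about 59 s of the 86 s allowed.

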